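# Next feed roller to the spray stand, and a press of the cleaner can

### The job

The blue feed roller on the black mat in front of the cleaner can is done: swap it with the green one waiting on the orange mat, so that each stands upright and wholly on the other's mat, set down and not dropped. Then, with the green roller in place and not before, press the can's red spray cap right down and let it spring back up. Do not knock the grey hood over the can or tip the rollers, and leave the tin, brush and roll of tape where they are.

Things in the scene. Friction and masses are not known exactly. Their poses are not given: they have to be found in the camera images.
- green_roller: green feed roller standing upright: 40 mm diameter sleeve 85 mm high with three black bands, and a steel spindle stub (12 mm diameter, 12 mm high) on top; origin at the centre of its underside, z up its axis; about 0.2 kg
- blue_roller: blue feed roller, otherwise the same as the green one; origin at the centre of its underside
- spray_spot (a point): centre of the top face of the round black mat (72 mm diameter, 10 mm above the table) on the front part of the fixed spray stand; axes as the stand's
- station: the fixed spray stand. Origin on the table under the centre of the black mat; x points from the mat towards the can, z up. Aluminium base plate 120 mm wide (y), 6 mm thick, from x = -55 to 310 mm. The white can (60 mm diameter) is clamped over its far part, its top leaning 35 degrees from vertical towards -x, over the mat
- wait_spot (a point): centre of the top face of the round orange mat (72 mm diameter, 4 mm thick, fixed on the table)
- cap_top (a point): centre of the top face of the can's red spray cap (28 mm diameter, 16 mm high; a black nozzle reaches 19 mm from its axis towards the mat); moves with the cap. Its z axis is the can's axis, out of the cap, 35 degrees from vertical: the cap is pressed along -z. At rest 125 mm along the stand's x from the mat's centre, 170 mm above the table
- cap (a joint): travel of the spray cap in m: 0 up, 0.007 right down; a spring (1.5 N at the start, 5 N right down) brings it back
- hood_edge (a point): middle of the front lower edge of the fixed grey hood over the can; axes as the stand's. It is 8 mm behind (+x) and 60 mm above the centre of the cap's top, so a gripper held vertically has no room over the cap: it must come tilted, from the mat's side
- hood: the fixed grey extraction hood: a box 100 mm wide (y), reaching from hood_edge 90 mm towards +x and 70 mm up, carried by a level duct 30 mm square from its back to an upright post (24 mm square, 290 mm high) 168 mm behind the edge. Origin and axes as the stand's
- tin: bystander: ink tin with yellow label, 72 mm diameter, 75 mm high, origin at the centre of its underside
- brush: bystander: brush with wooden handle lying on the table, about 200 mm long along its x, origin under its middle
- tape: bystander: roll of brown tape lying flat, 90 mm diameter, 48 mm high, origin at the centre of its underside
Not all that is in view belongs to the job. There is more than one size of the blue_roller; the job needs the smaller.

How it is judged:
On the way, in this order (a step that is already met when the one before it is completed fails the run):
1. the rollers are swapped: green on the black mat, blue on the orange mat, upright and let go (horizontal distance between green_roller and spray_spot below 0.016 m and horizontal distance between blue_roller and wait_spot below 0.016 m and z of green_roller in the frame of spray_spot below 0.005 m and z of blue_roller in the frame of wait_spot below 0.005 m and angle between each of green_roller, blue_roller's own z axis and vertical below 0.1 rad and contact force between the fingers and green_roller below 0.1 N and contact force between the fingers and blue_roller below 0.1 N and linear speed of each of green_roller, blue_roller below 0.02 m/s), for 0.2 s.
2. the spray cap is pressed right down (at least 5 of its 7 mm) (value of joint cap above 0.005 m), for 0.05 s.
At the end, for the whole second after the job is handed in: green roller upright (within 0.1 rad) and at rest on the black mat, blue roller likewise on the orange mat, each within 16 mm of the mat's centre (wholly on the mat) and let go; spray cap back up (less than 1.5 mm down) (all of step 1 and value of joint cap below 0.0015 m); the robot touches nothing.
It fails at once if the cap is pressed (over 3 mm) while the green roller is not on the black mat (value of joint cap above 0.003 m and horizontal distance between green_roller and spray_spot above 0.016 m).
It fails at once if the hood is knocked (over 10 N) (contact force between hood and anything else above 10 N).
It fails at once if a roller is dropped (falls freely faster than 0.7 m/s, about 25 mm) ((linear speed of green_roller above 0.7 m/s and contact force between the fingers and green_roller below 0.1 N) or (linear speed of blue_roller above 0.7 m/s and contact force between the fingers and blue_roller below 0.1 N)).
It fails at once if a roller is tipped by more than 0.6 rad (angle between any of green_roller, blue_roller's own z axis and vertical above 0.6 rad).
It fails at once if the tin, brush or roll of tape is moved by more than 25 mm (distance of any of tin, brush, tape from where it was at the start of the episode above 0.025 m).
It also fails if it takes over 72 s, if anything falls off the work surface, if the arm or the gripper's body presses on something with over 40 N, if the wrist force passes 120 N, or if a joint passes its speed limit or range.

### The arm

A 6-joint arm with a two-finger parallel gripper is mounted at the origin on the work surface. World frame = base frame: x ahead of the robot, y to its left, z up, the work surface at z = 0. Lengths are in m, angles in rad, forces in N, time in s.
With the tool pointing down it reaches from about 0.35 to 0.775 m from the base axis. Payload 5.5 kg.
Tool frame: the origin (TCP) lies midway between the tips of the shut fingers; the grasp point (between the pads) lies 19 mm behind it; z points along the fingers, y is the line along which they close (so a half turn about z gives the same grasp; the last joint's range is limited). The gripper opens to 85 mm and grips with 20 to 120 N. Pads are 22 mm wide; open, the fingers measure 114 mm over their backs; the gripper's body (76 mm by 85 mm) begins 54 mm behind the grasp point. The pads swing forward as they close: fully open they stand 13 mm farther back than shut.
Start: joints at [-1.403, 0.313, 0.046, 1.304, 0, 1.431], TCP at [0.174, -0.548, 0.231] pointing down, gripper open.
Joint ranges: [-2.76, 2.76], [-0.86, 1.69], [-1.03, 1.26], [-2.2, 2.34], [-1.47, 1.5], [-3.14, 3.14]. Speed limits (rad/s): [2.57, 2.57, 3.14, 3.14, 3.14, 3.14].

### API

Orientations are given as a unit quaternion [w, x, y, z].
In Python, from workcell import get_state, read_camera, camera_info, hand_in, recognise gives the robot as it stands.
- The arm moves only by the tool arm_command, never from a script. Its argument "moves" is one flat list of numbers, 7 for each row, row after row: the opening, from -1 (shut) to 1 (fully open), then the shift along the tool's x, y, z in mm, then the turn, a rotation vector about the tool's x, y, z in rad. A call has 1 to 8 rows; each row shifts and turns the commanded pose from where the row before left it, along the tool's axes as they then stand; what a row does not reach is not made up. A row lasts 1/8 s, in which the tool goes at most 62.5 mm and 10.7 degrees, less where a joint would pass 70% of its speed; a pose out of reach is approached as far as the arm can. A call with a gripper value outside its range is refused whole. The fingers move at their own pace and stop on an object; "newtons" is the grip in N (left out, the last holds). Time passes only in rows, so rows that do not move let the fingers close. It gives the time, the measured TCP pose, the force, the opening and the grip force at its end, in the units of the state.
- get_state(): the state, without advancing time (a new reading comes with each control period).
- read_camera(name): name is "scene" or "side" or "wrist"; returns (picture, depth): 384x512x3 uint8, blue, green, red; 384x512 float32, m along the optical axis (not along the pixel's ray), 0 where there is no reading.
- camera_info(name): a dict with "fovy" (degrees; the focal length in pixels is half the picture's height over the tangent of half this angle, whatever the lens; pixels are square), "cx", "cy" (the principal point, pixels), "eye" and "orientation" of the camera in the world; the wrist camera has in their place "tool_from_camera" (4x4, takes a point from camera to tool coordinates, whose origin is the TCP and whose axes are the flange's). Camera axes: x right, y down, z forward; pixel columns grow to the right and rows downward; lengths in m; the calibration is good to about 2 mm. The wrist camera is an equidistant fisheye: a pixel r from the principal point sees the ray r / f radians off the axis. A picture is of the moment at which its call begins: read the wrist's pose just before it. camera_info takes no time and is no camera call.
- hand_in(): hands the job in; it is judged then, once.
Trained networks look in the newest picture that a camera, given by its name, has taken for a name from the list of things; names that differ only in an ending like _2 or _b are one class to them, and where a whole thing is asked for, a point or a joint stands for the part that bears it (a point fixed in the world has none). Each returns a list of dicts, best first, with "confidence" (0 to 1); they miss things now and then, are a little off and sometimes report something else, mostly with a low value. They report only what shows in the picture. A call takes as long as a camera call. They do not tell look-alikes from the thing itself.
- recognise(camera, label): "point" ([column, row] in pixels, amid what is visible of it).
The state is a dict: "clock": time; "joint_pos": joint angles; "qvel": joint speeds; "tau": joint torques, N m; "tcp_pos": TCP position; "orientation": TCP orientation; "wrist_force": force on the tool from outside, world axes, zero at the start; "ft_torque": the same for the moment, N m; "finger_gap": finger opening in m; "grip_force": force on a finger pad.
Only numpy, scipy, OpenCV 4.12 (cv2) and the standard library are available. Lean on these libraries where they do the work, as an engineer would, in place of code of your own. Each camera call takes 0.05 s, during which the arm holds its last target. There are 200 camera calls.

## Working session

There is one attempt and no reset: what is moved stays moved. The work goes in short steps, Python scripts to look and compute and a tool call to move; the robot and the scene stay as the last step left them, time stands still between calls to the robot, and variables do not carry over. Pictures are saved under pics/ and viewed, at most 10 in all, crops included, and the job is handed in when it is done.

Besides the shell and the picture viewer there is one more tool, called as name(argument=value, ...) on one line, values as JSON. arm_command: Moves the arm, as the interface text tells. Its arguments: {"type":"object","properties":{"moves":{"type":"array"},"newtons":{"type":"number"}},"required":["moves"]}

```bash
mkdir -p pics; ls; python3 - <<'E'
from workcell import *
import cv2,numpy as np
print(get_state())
for n in("scene","side","wrist"):
    i=camera_info(n);print(n,i)
a,d=read_camera("scene");b,e=read_camera("side")
np.savez("s0.npz",a=a,d=d,b=b,e=e)
cv2.imwrite("pics/scene0.png",a);cv2.imwrite("pics/side0.png",b)
E
```

```text
pics
{'clock': 0.0, 'joint_pos': array([-1.40261169e+00,  3.14047919e-01,  4.49761765e-02,  1.30360036e+00,
       -5.80030247e-06,  1.43120595e+00]), 'qvel': array([-0.00053461,  0.00089353,  0.00058531,  0.0013749 , -0.0002667 ,
       -0.00064171]), 'tau': array([ 7.48033181e-04, -4.80630791e+01,  2.98531669e+01,  1.95441779e-02,
       -1.29491987e-04, -1.30521931e-05]), 'tcp_pos': array([ 0.17409761, -0.54747184,  0.2303807 ]), 'orientation': array([-9.37748203e-04,  9.88182231e-01,  1.53280783e-01, -1.63084651e-05]), 'wrist_force': array([ 0.46275191,  0.15728122, -0.32344226]), 'ft_torque': array([ 0.0277362 ,  0.10461344, -0.00679034]), 'grip_force': 0.0, 'finger_gap': 0.08499912256771087}
scene {'fovy': 47.84498217156161, 'cx': 252.2398016494643, 'cy': 190.00307553347542, 'eye': array([0.81360952, 0.81495067, 0.84193011]), 'orientation': array([-0.07300336,  0.1408932 ,  0.88939217, -0.42872041])}
side {'fovy': 45.89568001374567, 'cx': 251.24630554706195, 'cy': 195.84146817942514, 'eye': array([ 0.01526488, -0.72670752,  1.19924492]), 'orientation': array([-0.3316683 ,  0.88856697, -0.29636184,  0.11231448])}
wrist {'fovy': 65.70646984690485, 'cx': 256.25605765522994, 'cy': 187.1118951468204, 'tool_from_camera': array([[-4.77380706e-04, -9.58176819e-01, -2.86176442e-01,
         7.26928503e-02],
       [ 9.99999866e-01, -4.00653713e-04, -3.26664001e-04,
         3.47666483e-04],
       [ 1.98344219e-04, -2.86176560e-01,  9.58176882e-01,
        -1.42770944e-01],
       [ 0.00000000e+00,  0.00000000e+00,  0.00000000e+00,
         1.00000000e+00]])}
```

View pics/scene0.png

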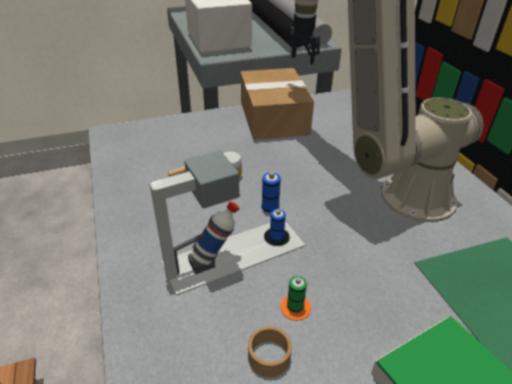

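View pics/side0.png

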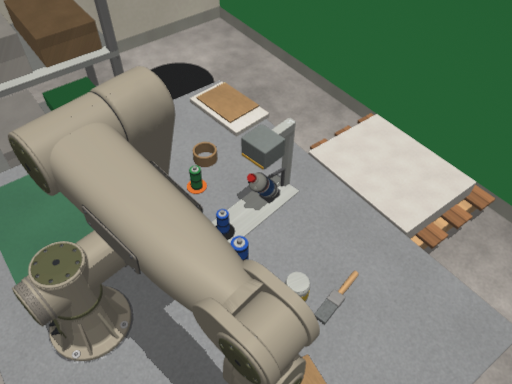

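The pictures show the green roller at scene (297,293) on the orange mat. There are two blue candidates: A at (278,225), standing on the black mat, and B at (271,192), bigger and standing on the bare table behind the plate. A fits because it is the smaller one and is on the black mat. I'll measure both and check in a crop.

```bash
cat > h.py <<'E'
import numpy as np,cv2
from scipy.spatial.transform import Rotation as R
from scipy.optimize import least_squares
from workcell import *
def rot(q): return R.from_quat(np.r_[q[1:],q[0]])
def cloud(n,d):
    i=camera_info(n);f=d.shape[0]/2/np.tan(np.radians(i["fovy"])/2)
    v,u=np.mgrid[:d.shape[0],:d.shape[1]]
    p=np.stack([(u-i["cx"])/f*d,(v-i["cy"])/f*d,d],-1)
    return rot(i["orientation"]).apply(p.reshape(-1,3)).reshape(p.shape)+i["eye"]
def circ(p,r=None,c0=None):
    c0=p.mean(0) if c0 is None else c0
    if r: s=least_squares(lambda c:np.hypot(*(p-c).T)-r,c0,loss="soft_l1",f_scale=.002)
    else: s=least_squares(lambda c:np.hypot(*(p-c[:2]).T)-c[2],np.r_[c0,.02],loss="soft_l1",f_scale=.002)
    return s.x
E
python3 - <<'E'
from h import *
z=np.load("s0.npz")
for n,a,d in(("scene",z["a"],z["d"]),("side",z["b"],z["e"])):
    P=cloud(n,d);h=cv2.cvtColor(a,cv2.COLOR_BGR2HSV);H,S,V=[h[...,k].astype(int) for k in range(3)]
    ok=(d>0)&(P[...,2]>-.01)&(P[...,2]<.4)&(np.hypot(P[...,0]-.45,P[...,1])<.45)
    M={"green":(H>45)&(H<85)&(S>120),"blue":(H>105)&(H<130)&(S>120),"orange":(H<14)&(H>5)&(S>190)&(V>150),"red":((H<4)|(H>174))&(S>170)&(V>90)}
    for k,m in M.items():
        c,l,st,ce=cv2.connectedComponentsWithStats((m&ok).astype(np.uint8))
        for j in range(1,c):
            if st[j,4]>25:
                p=P[l==j];print(n,k,st[j],"med",np.median(p,0).round(4),"min",p.min(0).round(3),"max",p.max(0).round(3))
    # plate: bright flat at z~6mm
    m=ok&(P[...,2]>.003)&(P[...,2]<.02)&(S<40)&(V>150)
    c,l,st,ce=cv2.connectedComponentsWithStats(m.astype(np.uint8))
    j=1+np.argmax(st[1:,4]);p=P[l==j];print("plate",st[j],p[:,2].mean(),cv2.minAreaRect(p[:,:2].astype(np.float32)*1000))
a=z["a"][150:330,220:340];b=z["b"][140:290,160:320]
cv2.imwrite("pics/crop.png",np.hstack([cv2.resize(a,(400,600),interpolation=2),cv2.resize(b,(400,375),interpolation=2) if 0 else np.vstack([cv2.resize(b,(400,375),interpolation=2),np.zeros((225,400,3),np.uint8)])]))
E
```

```text
scene green [288 277  18  34 362] med [0.5264 0.2736 0.0585] min [0.5   0.241 0.013] max [0.537 0.28  0.092]
scene blue [262 174  23  69 853] med [ 0.4709 -0.0684  0.0633] min [ 0.428 -0.115 -0.004] max [0.5   0.06  0.114]
scene blue [198 230  25  23 292] med [0.674  0.0862 0.0919] min [0.644 0.057 0.066] max [0.697 0.095 0.116]
scene orange [282 298  28  21 217] med [0.5301 0.2698 0.0031] min [ 0.484  0.229 -0.   ] max [0.549 0.294 0.036]
scene red [228 203  10   8  55] med [0.6086 0.061  0.1709] min [0.597 0.047 0.165] max [0.618 0.068 0.177]
plate [ 220  223   85   46 1531] 0.005303608292566191 ((529.0386962890625, 41.695709228515625), (212.9189910888672, 120.203857421875), 9.503593444824219)
side green [190 168  12  21 142] med [0.5077 0.2429 0.0538] min [0.496 0.234 0.011] max [0.53  0.273 0.091]
side blue [261 180  13  16  69] med [0.6647 0.0348 0.0828] min [0.644 0.028 0.048] max [0.688 0.052 0.109]
side blue [216 209  14  25 205] med [0.4707 0.0229 0.0613] min [0.459 0.015 0.011] max [0.497 0.058 0.099]
side blue [231 236  17  24 175] med [ 0.4467 -0.1153  0.1076] min [ 0.426 -0.124  0.044] max [ 0.474 -0.07   0.117]
side orange [187 181  19  12  90] med [0.5023 0.2442 0.0031] min [ 0.482  0.224 -0.005] max [0.548 0.284 0.009]
side red [248 174   8   8  47] med [0.6018 0.0488 0.1678] min [0.591 0.037 0.152] max [0.612 0.061 0.178]
plate [228 184  71  52 978] 0.0059936120178702215 ((640.3233032226562, 56.21683883666992), (291.1017150878906, 121.26905822753906), 8.107837677001953)
```

View pics/crop.png

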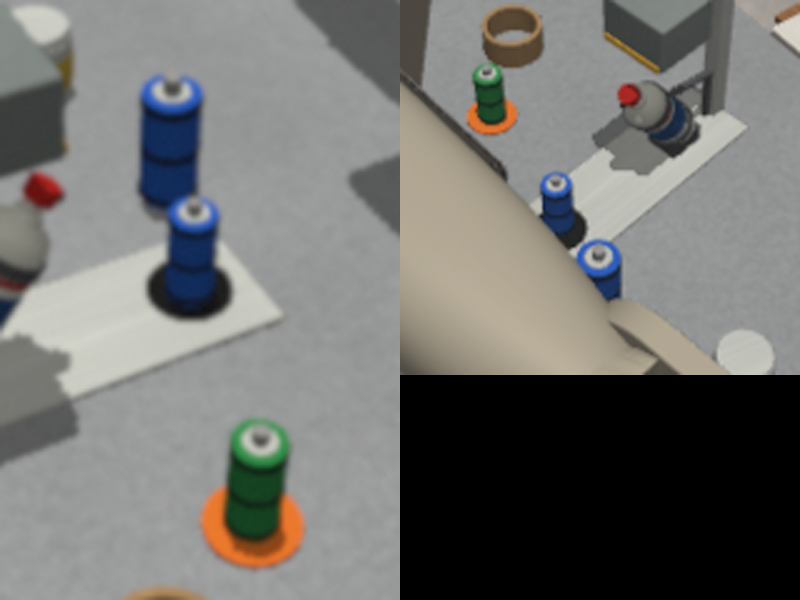

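The crop confirms it: blue A, at crop (192,250), is the small one on the black mat. B at (172,140) is the larger look-alike and will be avoided. Next come precise fits.

```bash
cat >> h.py <<'E'
def onplane(n,m,z):
    i=camera_info(n);f=m.shape[0]/2/np.tan(np.radians(i["fovy"])/2)
    v,u=np.nonzero(m);r=rot(i["orientation"]).apply(np.stack([(u-i["cx"])/f,(v-i["cy"])/f,np.ones(len(u))],-1))
    return (i["eye"]+r*((z-i["eye"][2])/r[:,2])[:,None])[:,:2]
def hsv(a):
    h=cv2.cvtColor(a,cv2.COLOR_BGR2HSV).astype(int);return h[...,0],h[...,1],h[...,2]
E
python3 - <<'E'
from h import *
z=np.load("s0.npz");U=[]
for n,a,d in(("scene",z["a"],z["d"]),("side",z["b"],z["e"])):
    P=cloud(n,d);H,S,V=hsv(a)
    for k,m,c in(("green",(H>45)&(H<85)&(S>120),(.52,.26)),("blue",(H>105)&(H<130)&(S>120),(.478,.035)),("blueB",(H>105)&(H<130)&(S>120),(.455,-.1))):
        q=m&(np.hypot(P[...,0]-c[0],P[...,1]-c[1])<.04)&(P[...,2]>.02)&(P[...,2]<.078);p=P[q][:,:2]
        print(n,k,len(p),"r20",circ(p,.02,np.array(c)).round(4),"top rim",onplane(n,(P[...,2]>.08)&(P[...,2]<.125)&(np.hypot(P[...,0]-c[0],P[...,1]-c[1])<.045),.085).mean(0).round(4),"zmax",P[...,2][(np.hypot(P[...,0]-c[0],P[...,1]-c[1])<.03)].max())
    near=lambda c,r:np.hypot(P[...,0]-c[0],P[...,1]-c[1])<r
    for k,m,zz in(("orange",(H<16)&(H>4)&(S>150)&near((.52,.26),.06)&(P[...,2]<.02),.004),("black",(V<60)&near((.478,.035),.055)&(P[...,2]<.017)&(P[...,2]>.002),.010)):
        p=onplane(n,m,zz).astype(np.float32);c,r=cv2.minEnclosingCircle(p);print(n,k,len(p),np.round(c,4),r)
    m=(P[...,2]>.0035)&(P[...,2]<.009)&(S<40)&near((.6,.05),.3)
    c,l,st,_=cv2.connectedComponentsWithStats(m.astype(np.uint8));m=l==1+np.argmax(st[1:,4])
    p=onplane(n,m,.006)
    yaw=np.radians(8.8)
    x=np.array([np.cos(yaw),np.sin(yaw)]);y=np.array([-x[1],x[0]])
    s,t=p@x,p@y
    print(n,"plate s",np.percentile(s,[0,1]),"t edges by s:")
    for s0 in np.arange(s.min()+.01,s.max(),.04):
        w=(s>s0)&(s<s0+.04)
        if w.sum()>20: print("  %.3f %.4f %.4f"%(s0,*np.percentile(t[w],[1,99])))
    for lab,c,r in (("tin",None,0),("tape",None,0)):
        pass
    m=((H<4)|(H>174))&(S>150)&(V>80)&near((.605,.053),.04)&(P[...,2]>.14);print(n,"cap",P[m].mean(0),m.sum())
    for lab in("tin","tape","brush","hood_edge"):
        r=recognise(n,lab)[:1]
        for o in r:
            u,v=np.int32(o["point"]);print(n,lab,o["confidence"],(u,v),P[v,u].round(3))
E
```

```text
scene green 236 r20 [0.5165 0.2576] top rim [0.5176 0.2592] zmax 0.10215442513843431
scene blue 215 r20 [0.4794 0.0371] top rim [0.4782 0.0356] zmax 0.1088099084389097
scene blueB 231 r20 [ 0.453  -0.0879] top rim [ 0.446  -0.1049] zmax 0.1284709272850817
scene orange 333 [0.5172 0.2595] 0.035012874752283096
scene black 151 [0.4788 0.0345] 0.03243490681052208
scene plate s [0.42368076 0.4269737 ] t edges by s:
  0.434 -0.0755 0.0209
  0.474 -0.0965 0.0207
  0.514 -0.0970 0.0207
  0.554 -0.0966 0.0201
  0.594 -0.0913 0.0208
  0.634 -0.0573 0.0210
  0.674 -0.0955 0.0220
  0.714 -0.0964 0.0210
  0.754 -0.0368 0.0219
scene cap [0.60783371 0.05986049 0.16978416] 66
scene tin 0.68 (np.int32(235), np.int32(162)) [ 0.511 -0.25   0.074]
scene tape 0.74 (np.int32(266), np.int32(340)) [0.612 0.322 0.006]
scene hood_edge 0.56 (np.int32(194), np.int32(190)) [0.699 0.082 0.26 ]
side green 97 r20 [0.5178 0.2583] top rim [0.5168 0.2566] zmax 0.10254731410515561
side blue 125 r20 [0.4809 0.0378] top rim [0.4808 0.038 ] zmax 0.11032045169251625
side blueB 28 r20 [ 0.4511 -0.101 ] top rim [ 0.4579 -0.0896] zmax 0.13148707529837522
side orange 121 [0.5141 0.2561] 0.03491184115409851
side black 79 [0.4758 0.0295] 0.03315151110291481
side plate s [0.49465163 0.50298333] t edges by s:
  0.505 -0.1006 -0.0036
  0.545 -0.1017 0.0164
  0.585 -0.1008 0.0164
  0.625 -0.1015 0.0173
  0.665 -0.1005 0.0146
  0.705 -0.1032 -0.0574
  0.745 -0.1030 -0.0338
side cap [0.60234218 0.04892299 0.16722095] 54
side tin 0.84 (np.int32(296), np.int32(281)) [ 0.514 -0.279  0.077]
side tape 0.84 (np.int32(207), np.int32(153)) [ 0.641  0.381 -0.003]
side brush 0.38 (np.int32(198), np.int32(176)) [0.514 0.234 0.074]
side hood_edge 0.61 (np.int32(272), np.int32(145)) [0.655 0.018 0.298]
```

```bash
cat >> h.py <<'E'
YAW=np.radians(8.8)
def tool(yaw=YAW,tilt=0):
    "tool z down tilted forward (towards yaw) by tilt; tool x points back"
    return R.from_euler("z",yaw)*R.from_matrix(np.array([[-1,0,0],[0,1,0],[0,0,-1.]]).T)*R.from_euler("y",tilt)
def plan(wps,start=None,quiet=False):
    "wps: (pos,R,grip,maxmm) -> rows of 7"
    s=get_state();p,r=(s["tcp_pos"],rot(s["orientation"])) if start is None else start
    out=[]
    for P,Q,g,mm in wps:
        P=np.array(P);n=int(np.ceil(max(np.linalg.norm(P-p)*1e3/mm,np.degrees((r.inv()*Q).magnitude())/10.2,1)-1e-6))
        for k in range(n,0,-1):
            d=np.round(r.inv().apply((P-p)/k)*1e3);w=np.round((r.inv()*Q).as_rotvec()/k,3)
            p=p+r.apply(d/1e3);r=r*R.from_rotvec(w);out.append([g,*map(int,d),*w])
    for i in range(0,len(out),8):
        print("CALL",i//8);print(", ".join(",".join("%g"%(x+0) for x in o) for o in out[i:i+8]))
    print("end",p.round(4),(r.apply([0,0,1])).round(3));return p,r
E
python3 - <<'E'
from h import *
T=tool();print(T.apply(np.eye(3)).round(3))
plan([((.480,.037,.20),T,1,42)])
E
```

```text
[[-0.988 -0.153  0.   ]
 [-0.153  0.988  0.   ]
 [ 0.     0.    -1.   ]]
CALL 0
1,28,-27,2,0,0,-0.176, 1,32,-22,2,0,0,-0.176, 1,35,-16,2,0,0,-0.176, 1,38,-10,2,0,0,-0.176, 1,39,-3,2,0,0,-0.176, 1,39,4,2,0,0,-0.176, 1,37,10,2,0,0,-0.176, 1,35,17,2,0,0,-0.176
CALL 1
1,31,23,2,0,0,-0.175, 1,27,28,2,0,0,-0.176, 1,22,32,2,0,0,-0.175, 1,16,35,2,0,0,-0.176, 1,9,38,1,0,0,-0.175, 1,3,39,2,0,0,-0.176, 1,-4,38,1,0,0,-0.175, 1,-11,37,2,0,0,-0.176
CALL 2
1,-17,35,1,0,0,-0.175
end [0.4797 0.0367 0.2003] [ 0. -0. -1.]
```

arm_command(moves=[1,28,-27,2,0,0,-0.176,1,32,-22,2,0,0,-0.176,1,35,-16,2,0,0,-0.176,1,38,-10,2,0,0,-0.176,1,39,-3,2,0,0,-0.176,1,39,4,2,0,0,-0.176,1,37,10,2,0,0,-0.176,1,35,17,2,0,0,-0.176], newtons=40)

```text
clock: 1.5
tcp_pos: [0.3191, -0.2714, 0.2155]
orientation: [0.0, 0.652, 0.758, -0.0]
wrist_force: [-0.1, -1.1, -0.9]
finger_gap: 0.0855
grip_force: 0.0
```

arm_command(moves=[1,31,23,2,0,0,-0.175,1,27,28,2,0,0,-0.176,1,22,32,2,0,0,-0.175,1,16,35,2,0,0,-0.176,1,9,38,1,0,0,-0.175,1,3,39,2,0,0,-0.176,1,-4,38,1,0,0,-0.175,1,-11,37,2,0,0,-0.176])

```text
clock: 2.5
tcp_pos: [0.4625, 0.0033, 0.2015]
orientation: [0.0, 0.008, 1.0, -0.0]
wrist_force: [0.4, -0.5, -0.8]
finger_gap: 0.085
grip_force: 0.0
```

arm_command(moves=[1,-17,35,1,0,0,-0.175,1,0,0,0,0,0,0,1,0,0,0,0,0,0])

```text
clock: 2.88
tcp_pos: [0.4793, 0.0366, 0.2002]
orientation: [-0.0, -0.076, 0.997, -0.0]
wrist_force: [-0.8, 0.2, 0.4]
finger_gap: 0.0854
grip_force: 0.0
```

```bash
python3 - <<'E'
from h import *
s=get_state();print(s["clock"],s["joint_pos"].round(3))
a,d=read_camera("wrist");cv2.imwrite("pics/w1.png",a);i=camera_info("wrist")
f=192/np.tan(np.radians(i["fovy"])/2)
# fisheye: rays -> world, plane z
v,u=np.mgrid[:384,:512];x,y=u-i["cx"],v-i["cy"];r=np.hypot(x,y);t=r/f
ray=np.stack([x/r*np.tan(t),y/r*np.tan(t),np.ones_like(r)],-1)*d[...,None]
M=i["tool_from_camera"];P=ray.reshape(-1,3)@M[:3,:3].T+M[:3,3]
P=(rot(s["orientation"]).apply(P)+s["tcp_pos"]).reshape(ray.shape)
H,S,V=hsv(a);n=lambda c,r:np.hypot(P[...,0]-c[0],P[...,1]-c[1])<r
b=(d>0)&n((.48,.035),.06)&(P[...,2]>.085)&(P[...,2]<.12)
print("blue top",b.sum(),P[b].mean(0) if b.any() else "")
m=(V<60)&n((.48,.035),.06)&(P[...,2]<.02);print("mat",m.sum(),cv2.minEnclosingCircle(P[m][:,:2].astype(np.float32)))
E
```

```text
2.875 [-0.091  0.145 -0.248  1.178 -0.    -0.243]
blue top 1646 [0.47760671 0.03709433 0.09627935]
mat 1478 ((0.4775405824184418, 0.03283767029643059), 0.03555232658982277)
```

View pics/w1.png

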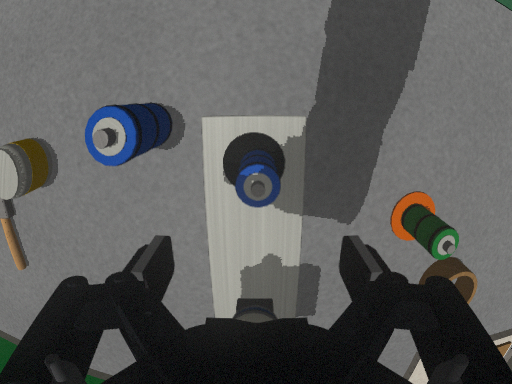

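The wrist view shows the small blue roller's spindle at (258,188), centred between the fingers (about col 257) on the black mat. The large one is at (105,138) and green at (445,245). I'm descending and gripping.

arm_command(moves=[1,1,0,40,0,0,0,1,0,0,40,0,0,0,1,0,0,30,0,0,0,1,0,0,25,0,0,0,1,0,0,16,0,0,0,1,0,0,0,0,0,0,-0.1,0,0,0,0,0,0,-0.3,0,0,0,0,0,0])

```text
clock: 3.92
tcp_pos: [0.4795, 0.0362, 0.0503]
orientation: [0.001, -0.076, 0.997, -0.0]
wrist_force: [-0.0, -0.2, 0.2]
finger_gap: 0.0514
grip_force: 0.0
```

arm_command(moves=[-1,0,0,0,0,0,0,-1,0,0,0,0,0,0,-1,0,0,0,0,0,0,-1,0,0,0,0,0,0])

```text
clock: 4.42
tcp_pos: [0.4795, 0.0365, 0.0502]
orientation: [0.001, -0.077, 0.997, -0.0]
wrist_force: [-1.0, -0.1, 4.9]
finger_gap: 0.0391
grip_force: 39.6
```

arm_command(moves=[-1,0,0,-12,0,0,0,-1,0,0,-25,0,0,0,-1,6,16,-20,0,0,0,-1,12,30,0,0,0,0,-1,12,30,0,0,0,0,-1,12,30,0,0,0,0,-1,9,22,5,0,0,0,-1,0,0,20,0,0,0])

```text
clock: 5.42
tcp_pos: [0.4085, 0.1567, 0.0822]
orientation: [0.001, -0.078, 0.997, 0.0]
wrist_force: [0.1, -0.1, -2.7]
finger_gap: 0.0391
grip_force: 40.6
```

arm_command(moves=[-1,0,0,20,0,0,0,-1,0,0,12,0,0,0,-1,0,0,4,0,0,0,-1,0,0,0,0,0,0])

```text
clock: 5.92
tcp_pos: [0.4089, 0.1552, 0.0454]
orientation: [-0.0, -0.076, 0.997, -0.0]
wrist_force: [-0.6, 0.2, -1.3]
finger_gap: 0.039
grip_force: 40.6
```

arm_command(moves=[-1,0,0,3,0,0,0,-1,0,0,1,0,0,0,-1,0,0,1,0,0,0,-1,0,0,0,0,0,0])

```text
clock: 6.42
tcp_pos: [0.4089, 0.1553, 0.0403]
orientation: [0.0, -0.077, 0.997, -0.0]
wrist_force: [0.5, -0.4, -3.2]
finger_gap: 0.0391
grip_force: 40.6
```

arm_command(moves=[-1,0,0,1,0,0,0,-1,0,0,1,0,0,0,-1,0,0,0,0,0,0])

```text
clock: 6.8
tcp_pos: [0.4092, 0.1554, 0.0401]
orientation: [0.001, -0.077, 0.997, -0.0]
wrist_force: [-5.5, -0.4, 16.7]
finger_gap: 0.039
grip_force: 42.3
```

arm_command(moves=[-1,0,0,-1,0,0,0,-0.2,0,0,0,0,0,0,0.3,0,0,0,0,0,0,1,0,0,0,0,0,0,1,0,0,0,0,0,0,1,0,0,-30,0,0,0,1,0,0,-50,0,0,0,1,0,0,-40,0,0,0])

```text
clock: 7.8
tcp_pos: [0.4089, 0.1553, 0.1608]
orientation: [0.0, -0.076, 0.997, -0.0]
wrist_force: [1.3, 0.0, 0.6]
finger_gap: 0.0853
grip_force: 0.0
```

arm_command(moves=[1,-30,21,0,0,0,0,1,-31,21,0,0,0,0,1,-31,21,0,0,0,0,1,-30,22,0,0,0,0,1,0,0,0,0,0,0,1,0,0,0,0,0,0])

```text
clock: 8.55
tcp_pos: [0.5155, 0.2575, 0.1586]
orientation: [-0.001, -0.077, 0.997, -0.0]
wrist_force: [-0.4, -0.3, 0.1]
finger_gap: 0.0854
grip_force: 0.0
```

```bash
cat >> h.py <<'E'
def wrist(name=None):
    s=get_state();a,d=read_camera("wrist");i=camera_info("wrist")
    if name: cv2.imwrite("pics/%s.png"%name,a)
    f=192/np.tan(np.radians(i["fovy"])/2)
    v,u=np.mgrid[:384,:512];x,y=u-i["cx"],v-i["cy"];r=np.hypot(x,y);t=r/f
    ray=np.stack([x/r*np.tan(t),y/r*np.tan(t),np.ones_like(r)],-1)*d[...,None]
    M=i["tool_from_camera"];P=ray.reshape(-1,3)@M[:3,:3].T+M[:3,3]
    return s,a,d,(rot(s["orientation"]).apply(P)+s["tcp_pos"]).reshape(ray.shape)
def near(P,c,r): return np.hypot(P[...,0]-c[0],P[...,1]-c[1])<r
E
python3 - <<'E'
from h import *
s,a,d,P=wrist();H,S,V=hsv(a);print(s["tcp_pos"],s["clock"])
for k,c,h in(("green",(.517,.258),(45,85)),("blue",(.409,.155),(105,130))):
    m=(H>h[0])&(H<h[1])&(S>100)&near(P,c,.05)&(P[...,2]>.08);print(k,m.sum(),cv2.minEnclosingCircle(P[m][:,:2].astype(np.float32)),P[m][:,2].max())
m=(H<16)&(H>4)&(S>150)&near(P,(.516,.258),.06)&(P[...,2]<.02);print("orange",m.sum(),cv2.minEnclosingCircle(P[m][:,:2].astype(np.float32)))
E
```

```text
[0.51552058 0.25753312 0.15858709] 8.55
green 1627 ((0.5133023262023926, 0.25794264674186707), 0.04872918501496315) 0.2646251327293717
blue 1139 ((0.4092544913291931, 0.1561584174633026), 0.020228251814842224) 0.08775933484646117
orange 1663 ((0.5159119963645935, 0.25922784209251404), 0.03573828563094139)
```

arm_command(moves=[1,-1,0,40,0,0,0,1,0,0,35,0,0,0,1,0,0,25,0,0,0,1,0,0,14,0,0,0,0,0,0,0,0,0,0,-0.2,0,0,0,0,0,0,-1,0,0,0,0,0,0,-1,0,0,0,0,0,0])

```text
clock: 9.6
tcp_pos: [0.5185, 0.2584, 0.0468]
orientation: [0.001, -0.077, 0.997, 0.0]
wrist_force: [-0.4, -0.6, 6.3]
finger_gap: 0.0395
grip_force: 40.6
```

arm_command(moves=[-1,0,0,0,0,0,0,-1,0,0,0,0,0,0,-1,0,0,0,0,0,0])

```text
clock: 9.98
tcp_pos: [0.5185, 0.2584, 0.0468]
orientation: [0.001, -0.077, 0.997, 0.0]
wrist_force: [0.4, -0.9, 5.7]
finger_gap: 0.0393
grip_force: 40.6
```

arm_command(moves=[-1,0,0,-12,0,0,0,-1,0,0,-25,0,0,0,-1,6,-17,-22,0,0,0,-1,11,-33,0,0,0,0,-1,11,-33,0,0,0,0,-1,11,-33,0,0,0,0,-1,11,-33,0,0,0,0,-1,11,-33,0,0,0,0])

```text
clock: 10.98
tcp_pos: [0.4843, 0.0679, 0.1046]
orientation: [-0.0, -0.077, 0.997, -0.0]
wrist_force: [0.2, -1.2, -2.9]
finger_gap: 0.0392
grip_force: 40.8
```

arm_command(moves=[-1,8,-25,0,0,0,0,-1,3,-8,0,0,0,0,-1,0,0,15,0,0,0,-1,0,0,15,0,0,0,-1,0,0,12,0,0,0,-1,0,0,6,0,0,0,-1,0,0,0,0,0,0])

```text
clock: 11.85
tcp_pos: [0.4785, 0.0349, 0.0555]
orientation: [-0.001, -0.077, 0.997, 0.0]
wrist_force: [-1.3, -0.6, -2.6]
finger_gap: 0.0391
grip_force: 40.9
```

arm_command(moves=[-1,-1,0,1,0,0,0,-1,0,0,1,0,0,0,-1,0,0,1,0,0,0,-1,0,0,0,0,0,0])

```text
clock: 12.35
tcp_pos: [0.48, 0.0347, 0.0534]
orientation: [0.0, -0.077, 0.997, -0.0]
wrist_force: [-0.5, -0.4, -2.8]
finger_gap: 0.0392
grip_force: 40.9
```

arm_command(moves=[-1,0,0,1,0,0,0,-1,0,0,0,0,0,0])

```text
clock: 12.6
tcp_pos: [0.4802, 0.0347, 0.0528]
orientation: [0.0, -0.076, 0.997, -0.0]
wrist_force: [-2.5, 0.2, 3.7]
finger_gap: 0.039
grip_force: 41.3
```

arm_command(moves=[-0.2,0,0,0,0,0,0,0.3,0,0,0,0,0,0,1,0,0,0,0,0,0,1,0,0,0,0,0,0,1,0,0,-30,0,0,0,1,0,0,-45,0,0,0,1,0,0,-35,0,0,0,1,10,26,0,0,0,0])

```text
clock: 13.6
tcp_pos: [0.4693, 0.0582, 0.1654]
orientation: [0.003, -0.075, 0.997, -0.001]
wrist_force: [0.5, 0.8, 0.4]
finger_gap: 0.0856
grip_force: 0.0
```

arm_command(moves=[1,14,35,0,0,0,0,1,14,35,0,0,0,0,1,14,35,0,0,0,0,1,0,0,0,0,0,0,1,0,0,0,0,0,0])

```text
clock: 14.22
tcp_pos: [0.409, 0.1562, 0.1623]
orientation: [0.0, -0.077, 0.997, -0.0]
wrist_force: [-0.3, -0.3, -0.2]
finger_gap: 0.0857
grip_force: 0.0
```

```bash
python3 - <<'E'
from h import *
s,a,d,P=wrist("w2");H,S,V=hsv(a);print(s["tcp_pos"],s["clock"])
for n in("wrist","scene"):
    if n=="scene": a,d=read_camera(n);P=cloud(n,d);H,S,V=hsv(a);cv2.imwrite("pics/scene2.png",a)
    for k,c,h in(("green",(.478,.035),(45,85)),("blue",(.409,.155),(105,130))):
        for z in (.03,.08):
            m=(H>h[0])&(H<h[1])&(S>100)&near(P,c,.05)&(P[...,2]>z)&(P[...,2]<.095);print(n,k,z,m.sum(),cv2.minEnclosingCircle(P[m][:,:2].astype(np.float32)) if m.any() else "")
E
```

```text
[0.40896745 0.15617667 0.16232308] 14.225
wrist green 0.03 1178 ((0.47746047377586365, 0.03465106338262558), 0.0203574076294899)
wrist green 0.08 480 ((0.477480411529541, 0.034482844173908234), 0.02031763829290867)
wrist blue 0.03 1444 ((0.408363401889801, 0.15592098236083984), 0.019859246909618378)
wrist blue 0.08 1105 ((0.4084480404853821, 0.15586131811141968), 0.01980181410908699)
scene green 0.03 260 ((0.4804139733314514, 0.03636496886610985), 0.020530974492430687)
scene green 0.08 79 ((0.4803283214569092, 0.03595001623034477), 0.020127838477492332)
scene blue 0.03 283 ((0.41032299399375916, 0.15859723091125488), 0.02158423885703087)
scene blue 0.08 80 ((0.4104684591293335, 0.15705083310604095), 0.020832695066928864)
```

Green stands upright, centred on the black mat (mat about (.478,.034), roller about (.478,.035)). Next I'm regrasping blue.

arm_command(moves=[1,0,0,45,0,0,0,1,0,0,40,0,0,0,1,0,0,24,0,0,0,1,0,0,11,0,0,0,0,0,0,0,0,0,0,-0.2,0,0,0,0,0,0,-1,0,0,0,0,0,0,-1,0,0,0,0,0,0])

```text
clock: 15.32
tcp_pos: [0.4098, 0.1564, 0.0435]
orientation: [0.001, -0.077, 0.997, -0.0]
wrist_force: [-0.6, -0.6, 6.1]
finger_gap: 0.0395
grip_force: 40.2
```

arm_command(moves=[-1,0,0,0,0,0,0,-1,0,0,0,0,0,0,-1,0,0,0,0,0,0])

```text
clock: 15.7
tcp_pos: [0.4098, 0.1564, 0.0435]
orientation: [0.001, -0.077, 0.997, -0.0]
wrist_force: [0.2, -1.7, 6.0]
finger_gap: 0.0392
grip_force: 40.2
```

arm_command(moves=[-1,0,0,-12,0,0,0,-1,0,0,-25,0,0,0,-1,-12,8,-13,0,0,0,-1,-25,17,0,0,0,0,-1,-29,20,0,0,0,0,-1,-29,20,0,0,0,0,-1,-20,14,0,0,0,0,-1,-7,5,0,0,0,0])

```text
clock: 16.7
tcp_pos: [0.5169, 0.2588, 0.0924]
orientation: [0.0, -0.077, 0.997, 0.0]
wrist_force: [-0.1, -0.0, -2.3]
finger_gap: 0.0392
grip_force: 40.6
```

arm_command(moves=[-1,0,0,15,0,0,0,-1,0,0,15,0,0,0,-1,0,0,10,0,0,0,-1,0,0,3,0,0,0,-1,0,0,0,0,0,0])

```text
clock: 17.32
tcp_pos: [0.5162, 0.2577, 0.0491]
orientation: [-0.0, -0.076, 0.997, -0.0]
wrist_force: [-0.8, 0.4, -2.1]
finger_gap: 0.039
grip_force: 40.7
```

arm_command(moves=[-1,-1,0,1,0,0,0,-1,0,0,1,0,0,0,-1,0,0,0,0,0,0])

```text
clock: 17.7
tcp_pos: [0.5177, 0.2582, 0.0475]
orientation: [0.0, -0.077, 0.997, 0.0]
wrist_force: [-0.2, 0.2, -1.9]
finger_gap: 0.0393
grip_force: 40.7
```

arm_command(moves=[-1,0,0,1,0,0,0,-1,0,0,0,0,0,0])

```text
clock: 17.95
tcp_pos: [0.5178, 0.2582, 0.0475]
orientation: [0.001, -0.077, 0.997, 0.0]
wrist_force: [-2.2, -0.1, 5.7]
finger_gap: 0.0392
grip_force: 41.3
```

arm_command(moves=[-0.2,0,0,0,0,0,0,0.3,0,0,0,0,0,0,1,0,0,0,0,0,0,1,0,0,0,0,0,0,1,0,0,-30,0,0,0,1,0,0,-45,0,0,0,1,0,0,-50,0,0,0,-1,0,0,-30,0,0,0])

```text
clock: 18.95
tcp_pos: [0.5182, 0.2584, 0.204]
orientation: [0.001, -0.077, 0.997, 0.0]
wrist_force: [-0.6, 0.9, -0.9]
finger_gap: 0.0696
grip_force: 0.0
```

```bash
python3 - <<'E'
from h import *
T=tool(YAW,np.radians(35))
if T.apply([0,0,1])[0]<0: T=tool(YAW,-np.radians(35)); print("neg")
z=T.apply([0,0,1]);print(z,get_state()["tcp_pos"])
c=np.array([.6018,.0531,.170])
plan([((.47,.14,.27),T,-1,40),(c-.12*z,T,-1,40),(c-.02*z,T,-1,30)])
a,d=read_camera("scene");P=cloud("scene",d);H,S,V=hsv(a);cv2.imwrite("pics/scene3.png",a)
for k,cc,h in(("green",(.478,.035),(45,85)),("blue",(.516,.258),(105,130))):
    for zz in (.03,.08):
        m=(H>h[0])&(H<h[1])&(S>100)&near(P,cc,.05)&(P[...,2]>zz)&(P[...,2]<.097);print(k,m.sum(),cv2.minEnclosingCircle(P[m][:,:2].astype(np.float32)) if m.any() else "")
E
```

```text
neg
[ 0.56682451  0.08774907 -0.81915204] [0.51817044 0.25835324 0.2039779 ]
CALL 0
-1,16,-27,-17,0,-0.152,0, -1,14,-28,-19,0,-0.152,0, -1,11,-27,-20,0,-0.152,0, -1,7,-28,-22,0,-0.152,-0.001, -1,-13,-35,10,0,0,0, -1,-13,-35,9,0,0,0, -1,-12,-36,10,0,0,0, -1,0,0,25,0,0,0
CALL 1
-1,0,0,25,0,0,0, -1,0,0,25,0,0,0, -1,0,0,25,0,0,0
end [0.5905 0.051  0.186 ] [ 0.567  0.088 -0.819]
green 267 ((0.4799419343471527, 0.036094434559345245), 0.021204466000199318)
green 89 ((0.47920289635658264, 0.03599552437663078), 0.021198205649852753)
blue 344 ((0.5179645419120789, 0.2600319981575012), 0.02107900194823742)
blue 134 ((0.5181630849838257, 0.25903916358947754), 0.020212220028042793)
```

View pics/scene3.png

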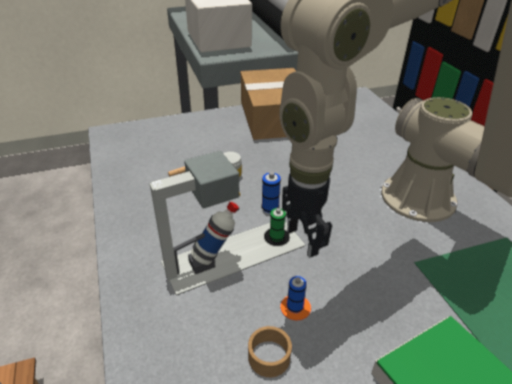

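The scene view shows green at (278,226) upright on the black mat and blue at (297,293) upright on the orange mat. The next moves tilt the tool and approach the cap.

arm_command(moves=[-1,16,-27,-17,0,-0.152,0,-1,14,-28,-19,0,-0.152,0,-1,11,-27,-20,0,-0.152,0,-1,7,-28,-22,0,-0.152,0,-1,-13,-35,10,0,0,0,-1,-13,-35,9,0,0,0,-1,-12,-36,10,0,0,0,-1,0,0,0,0,0,0])

```text
clock: 20.0
tcp_pos: [0.534, 0.0396, 0.2652]
orientation: [0.299, -0.071, 0.951, 0.022]
wrist_force: [-0.5, 0.1, 0.1]
finger_gap: -0.0001
grip_force: 0.0
```

arm_command(moves=[-1,0,0,25,0,0,0,-1,0,0,25,0,0,0,-1,0,0,20,0,0,0,-1,0,0,0,0,0,0,-1,0,0,0,0,0,0])

```text
clock: 20.62
tcp_pos: [0.5722, 0.0486, 0.2081]
orientation: [0.298, -0.073, 0.951, 0.023]
wrist_force: [-1.1, -0.0, -0.2]
finger_gap: 0.0001
grip_force: 0.0
```

```bash
python3 - <<'E'
from h import *
T=tool(YAW,-np.radians(35));s=get_state()
c=np.array([.6018,.0531,.170]);print("to cap in tool mm",(rot(s["orientation"]).inv().apply(c-s["tcp_pos"])*1e3).round(1),(rot(s["orientation"]).inv()*T).as_rotvec(),s["finger_gap"],s["wrist_force"],s["joint_pos"].round(2))
a,d=read_camera("scene");b,e=read_camera("side")
cv2.imwrite("pics/p4.png",np.hstack([cv2.resize(a[150:270,180:320],(400,343),interpolation=2),cv2.resize(b[130:250,190:330],(400,343),interpolation=2)]))
for n,a,d in(("scene",a,d),("side",b,e)):
    P=cloud(n,d);H,S,V=hsv(a);m=((H<4)|(H>174))&(S>150)&(V>80)&near(P,(.605,.053),.04)&(P[...,2]>.14);print(n,"cap",P[m].mean(0),m.sum())
    p=P[m]-c; q=T.inv().apply(p)*1e3; print(q.min(0),q.max(0))
E
```

```text
to cap in tool mm [-2.8 -0.1 48.4] [ 0.00027716 -0.00303496  0.00031537] 0.0001181598011630319 [-1.06921677 -0.02532108 -0.24711709] [-0.14 -0.11 -0.69  0.41  0.17 -0.25]
scene cap [0.6079222  0.05960694 0.16969004] 67
[-13.95913891  -7.28448058  -0.4615544 ] [ 9.25229762 14.99169425 13.13285021]
side cap [0.6023178  0.04888621 0.16727136] 54
[ -9.88629524 -16.11140511  -6.27938596] [14.50321952  9.83938348 12.62772944]
```

View pics/p4.png

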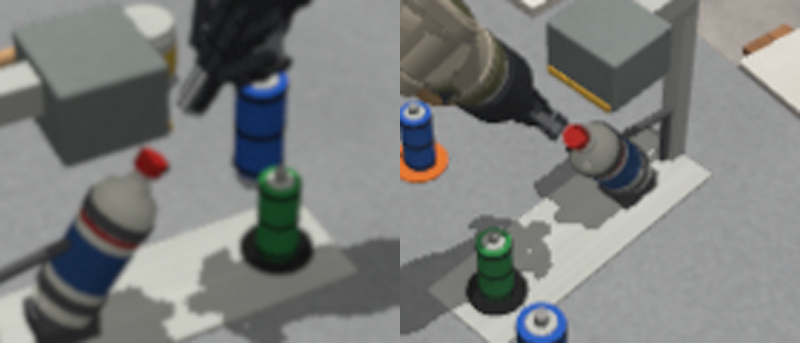

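The crop shows the shut fingers lined up with the red cap, at left (150,163) and right (575,136), and both rollers upright. I'll correct x by 3 mm and close in with force checks.

arm_command(moves=[-1,-3,0,20,0,0,0,-1,0,0,15,0,0,0,-1,0,0,8,0,0,0,-1,0,0,0,0,0,0])

```text
clock: 21.22
tcp_pos: [0.599, 0.0523, 0.1734]
orientation: [0.298, -0.073, 0.952, 0.023]
wrist_force: [0.7, -0.8, 0.3]
finger_gap: -0.0
grip_force: 0.0
```

arm_command(moves=[-1,0,0,3,0,0,0,-1,0,0,3,0,0,0,-1,0,0,2,0,0,0,-1,0,0,0,0,0,0])

```text
clock: 21.72
tcp_pos: [0.6041, 0.0528, 0.1681]
orientation: [0.299, -0.073, 0.951, 0.023]
wrist_force: [-2.6, -0.2, 2.8]
finger_gap: 0.0003
grip_force: 1.5
```

arm_command(moves=[-1,0,0,2,0,0,0,-1,0,0,1,0,0,0,-1,0,0,0,0,0,0])

```text
clock: 22.1
tcp_pos: [0.6059, 0.0531, 0.1656]
orientation: [0.299, -0.073, 0.951, 0.023]
wrist_force: [-1.9, -0.6, 4.9]
finger_gap: -0.0002
grip_force: 2.3
```

arm_command(moves=[-1,0,0,1,0,0,0,-1,0,0,0,0,0,0,-1,0,0,0,0,0,0])

```text
clock: 22.48
tcp_pos: [0.6063, 0.0531, 0.165]
orientation: [0.299, -0.073, 0.951, 0.023]
wrist_force: [-4.2, -0.4, 7.4]
finger_gap: -0.0003
grip_force: 4.4
```

arm_command(moves=[-1,0,0,1,0,0,0,-1,0,0,0,0,0,0])

```text
clock: 22.72
tcp_pos: [0.6064, 0.0532, 0.1648]
orientation: [0.299, -0.073, 0.951, 0.023]
wrist_force: [-12.9, -2.6, 14.5]
finger_gap: -0.0
grip_force: 10.3
```

The force rose to about 20 N with no further travel, so the cap is on its stop. I'm backing off.

arm_command(moves=[-1,0,0,-3,0,0,0,-1,0,0,-5,0,0,0,-1,0,0,-15,0,0,0,-1,0,0,-30,0,0,0,-1,0,0,-40,0,0,0,-1,0,0,-40,0,0,0,-1,0,0,0,0,0,0,-1,0,0,0,0,0,0])

```text
clock: 23.72
tcp_pos: [0.531, 0.0417, 0.2723]
orientation: [0.298, -0.073, 0.951, 0.023]
wrist_force: [-1.1, 0.8, -0.2]
finger_gap: 0.0002
grip_force: 0.0
```

```bash
python3 - <<'E'
from h import *
s=get_state();print(s["clock"],s["tcp_pos"],s["wrist_force"])
T=tool(YAW,-np.radians(35));c=np.array([.6018,.0531,.170])
for n in("scene","side"):
    a,d=read_camera(n);P=cloud(n,d);H,S,V=hsv(a)
    m=((H<4)|(H>174))&(S>150)&(V>80)&near(P,(.605,.053),.04)&(P[...,2]>.14);print(n,"cap",P[m].mean(0),m.sum())
    for k,cc,h in(("green",(.478,.035),(45,85)),("blue",(.516,.258),(105,130))):
        m=(H>h[0])&(H<h[1])&(S>100)&near(P,cc,.05)&(P[...,2]>.03)&(P[...,2]<.097);print(k,m.sum(),circ(P[m][:,:2],.02,np.array(cc)) if m.any() else "")
E
```

```text
23.725 [0.53100036 0.04171519 0.27226749] [-1.14385104  0.78435234 -0.1554797 ]
scene cap [0.6078176  0.05981252 0.16974352] 66
green 265 [0.4782108  0.03396328]
blue 351 [0.51704126 0.25755345]
side cap [0.60225255 0.04880674 0.16738432] 54
green 160 [0.47962083 0.03447029]
blue 147 [0.51837325 0.25826156]
```

The cap is back up, both rollers are in place, and the arm is clear.

```bash
python3 -c "from workcell import *;print(hand_in())"
```

```text
the job is handed in; nothing more can be done
None
```

The rollers are swapped, green on the black mat and blue on the orange mat; the spray cap was pressed to its stop and sprang back up, and the job is handed in at about 24 s on the robot's clock (no verdict was returned).

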